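# Lock a filter cartridge into the bayonet head of the bench water unit

### The arm

A 6-joint arm with a two-finger parallel gripper is mounted at the origin on a cart in front of the work surface, level with it; the furniture and walls round the work are solid. World frame = base frame: x ahead of the robot, y to its left, z up, the work surface at z = 0. Lengths are in m, angles in rad, forces in N, time in s.
With the tool pointing down it reaches from about 0.35 to 0.975 m from the base axis. Payload 4.9 kg.
Tool frame: the origin (TCP) lies midway between the tips of the shut fingers; the grasp point (between the pads) lies 19 mm behind it; z points along the fingers, y is the direction in which the jaws open and shut (so a half turn about z gives the same grasp; the last joint's range is limited). The gripper opens to 85 mm and grips with 20 to 120 N. Pads are 22 mm wide; open, the fingers measure 114 mm over their backs; the gripper's body (76 mm by 85 mm) begins 54 mm behind the grasp point. The pads swing forward as they close: fully open they stand 13 mm farther back than shut.
Start: joints at [1.009, 0.053, 1.613, -0, 1.476, -0.119], TCP at [0.268, 0.565, 0.231] pointing down, gripper open.
Joint ranges: [-3.01, 3.01], [-1.01, 2.22], [0.06, 2.58], [-1.02, 4.17], [0.09, 2.62], [-3.14, 3.14]. Speed limits (rad/s): [2.57, 2.57, 3.14, 3.14, 3.14, 3.14].

### API

Orientations are given as a rotation vector (axis times angle).
In Python, from station import ctrl gives the robot as it stands.
- The arm moves only by the tool play_rows, never from a script. Its argument "motion" is a list that holds one entry, the list of rows, each a list of 7 numbers: the closure, from -1 (fully open) to 1 (shut), then the shift along the tool's x, y, z in cm, then the turn, a rotation vector about the tool's x, y, z in degrees. A call has 1 to 20 rows; each row is the pose to reach, as a shift and turn from the pose measured when the call began, along the tool's axes at that moment; what a row does not reach only later rows make up. A row lasts 1/8 s, in which the tool goes at most 62.5 mm and 10.7 degrees, less where a joint would pass 70% of its speed; a pose out of reach is approached as far as the arm can. A call with a gripper value outside its range is refused whole. The fingers move at their own pace and stop on an object; "newtons" is the grip in N (left out, the last holds). Time passes only in rows, so rows that repeat a pose let the fingers close. It gives the time, the measured TCP pose, the force and the opening at its end, in the units of the state.
- ctrl.get_obs(): the state, without advancing time (a new reading comes with each control period).
- ctrl.get_image(name): name is "side" or "top" or "wrist"; returns a dict with "color" (480x640x3 uint8, red, green, blue), "mtx" (3x3 intrinsics, pixels), "T" (4x4, takes a point from camera to world coordinates). Camera axes: x right, y up, looking along -z (the intrinsics and any distortion apply to the point x, -y, -z); pixel columns grow to the right and rows downward; lengths in m; the calibration is good to about 2 mm. The wrist camera is an equidistant fisheye: a pixel r from the principal point sees the ray r / f radians off the axis. A picture is of the moment at which its call begins. There is no depth.
- ctrl.finish_job(): hands the job in, once; it reports no verdict.
The state is a dict: "t": time; "q": joint angles; "dq": joint speeds; "effort": joint torques, N m; "tool_pos": TCP position; "tool_rot": TCP orientation; "contact_force": force on the tool from outside, world axes, zero at the start; "wrist_torque": the same for the moment, N m; "opening": finger opening in m.
Only numpy, scipy, OpenCV 4.12 (cv2) and the standard library are available. Lean on these libraries where they do the work, as an engineer would, in place of code of your own. Each camera call takes 0.05 s, during which the arm holds its last target.

### The job

Fit the blue and white filter cartridge into the blue filter head on the worktop: the head's two slots lie somewhere anticlockwise of the white index lines, so let the lugs find them by feel, push the cartridge down against the spring, turn it clockwise (seen from above) to the stop, and let go so that it springs up and sits locked and upright. Use a light touch and never force the cartridge against the head; leave the two dropper bottles and the timer as they stand.

Things in the scene. Friction and masses are not known exactly. Their poses are not given: they have to be found in the camera images.
- cartridge: Loose filter cartridge standing on its nose, 76 mm tall, 150 g. Origin: centre of the nose's underside, z up. White round nose, diameter 37 mm, z 0 to 32 mm, lower edge chamfered 3 mm; blue cap, diameter 60 mm, z 32 to 40 mm; bar handle above. Two lugs stand out of the nose at +x and -x. A half turn about z makes no difference.
- cartridge_lugs (a point): Point on the cartridge's axis, 16 mm above its origin, midway between its two white bayonet lugs: round pins 8 mm in diameter that lie along +x and -x and reach 25 mm from the axis.
- cartridge_handle (a point): Point in the blue bar handle on the cap, on the axis, 63 mm above the cartridge's origin. The bar is 50 mm long along x (in line with the lugs), 14 mm thick along y, from 40 to 76 mm above the origin: grip it across y.
- filter_head: Filter head fixed to the worktop: grey foot plate 104 x 104 x 8 mm, blue round housing 60 mm high, diameter 80 mm at the foot, 70 mm at the rim; two brass hose nipples reach 64 mm out at +x, 30 mm up. Origin: centre of the underside, z up along the socket's axis. White index lines on the rim at +x and -x.
- head_mouth (a point): Centre of the head's mouth, 60 mm above its origin. Steel insert flush with the rim: bore 39 mm, two opposite slots 19.5 to 27 mm from the axis, 5 degrees of play for a lug either way. The slots lie 6 to 57 degrees anticlockwise (seen from above) of the +x/-x index lines: look or feel for them. The insert does not turn. Lugs resting on it: cartridge origin 12 mm below this point.
- head_plunger (a point): Point on the head's axis, 40 mm above its origin, where the cartridge's nose, lugs in the slots, meets a sprung plunger: 5 N, rising 0.4 N per mm. Push the cartridge's origin 9 to 12 mm below this point (at 12 mm the cap meets the rim): there it can turn clockwise seen from above, to a stop 39 degrees past the middle of the slots.
- head_locked (a point): Point on the head's axis, 35 mm above its origin: the origin of the locked cartridge stands here. Over the last 7 degrees or so before the stop there is a notch 3 mm high above each lug; released there, the spring lifts the cartridge into the notches. Released short of it, it rests 3 mm lower, or is pushed up out of the slots.
- dropper_red: Bystander: white dropper bottle with red cap and red label band, 25 mm in diameter, 58 mm tall; origin at the centre of its underside.
- dropper_blue: Bystander: white dropper bottle with blue cap and blue label band, 25 mm in diameter, 58 mm tall; origin at the centre of its underside.
- timer: Bystander: flat white lab timer, 64 x 64 x 19 mm; origin at the centre of its underside.
There are look-alikes about, which are no part of the job. What is shaped like the cartridge but green or yellow is not meant.

How it is judged:
By the outcome, as a careful person would: the job done as asked, in the order asked, and still so for the second after the job is handed in, with the robot touching nothing.
It also fails if it takes over 58 s, if anything falls off the work surface, if the arm or the gripper's body presses on something with over 40 N, if the wrist force passes 120 N, or if a joint passes its speed limit or range.

## Working session

There is one attempt and no reset: what is moved stays moved. The work goes in short steps, Python scripts to look and compute and a tool call to move; the robot and the scene stay as the last step left them, time stands still between calls to the robot, and variables do not carry over. Pictures are saved under pics/ and viewed, and the job is handed in when it is done.

Besides the shell and the picture viewer there is one more tool, called as name([rows], argument=value, ...), one row to a line, values as JSON. play_rows: Moves the arm, as the interface text tells. Its arguments: {"type":"object","properties":{"motion":{"type":"array"},"newtons":{"type":"number"}},"required":["motion"]}

```bash
mkdir -p pics; ls; python3 - <<'E'
from station import ctrl
import cv2
o=ctrl.get_obs();print(o)
for n in ['side','top','wrist']:
    d=ctrl.get_image(n);cv2.imwrite(f'pics/{n}0.png',d['color'][:,:,::-1]);print(n,d['mtx'],d['T'])
    print([k for k in d])
E
```

```text
pics
{'t': 0.0, 'q': array([ 1.00900115e+00,  5.33604847e-02,  1.61432888e+00, -1.13417803e-05,
        1.47600664e+00, -1.18994771e-01]), 'dq': array([-0.00090321,  0.0006164 ,  0.0008408 , -0.00010159, -0.0005637 ,
       -0.00038089]), 'effort': array([-1.34609845e-04, -3.93706441e+01, -3.70163512e+01, -1.95957437e-04,
        7.59706367e-03,  5.73591990e-06]), 'tool_pos': array([0.26745067, 0.56417653, 0.23003995]), 'tool_rot': array([-0.68972687, -3.06423345,  0.00311959]), 'contact_force': array([0.2635506 , 1.00298604, 0.95418736]), 'wrist_torque': array([0.0238123 , 0.04743539, 0.0074922 ]), 'opening': 0.08545210141021631}
side [[482.56353864   0.         315.35157081]
 [  0.         482.56353864 242.8904307 ]
 [  0.           0.           1.        ]] [[ 0.88853335  0.25393519 -0.3821327   0.1760785 ]
 [-0.45844826  0.4582205  -0.76148484 -0.4498527 ]
 [-0.01826676  0.85179275  0.52356034  0.54063188]
 [ 0.          0.          0.          1.        ]]
['color', 'mtx', 'T']
top [[495.71456449   0.         318.00127638]
 [  0.         495.71456449 251.45764667]
 [  0.           0.           1.        ]] [[ 1.59043551e-02  9.88509580e-01 -1.50319202e-01  3.63303232e-01]
 [-9.99873340e-01  1.58132842e-02 -1.80121843e-03  2.48678298e-01]
 [ 5.96518597e-04  1.50328810e-01  9.88635875e-01  1.20256236e+00]
 [ 0.00000000e+00  0.00000000e+00  0.00000000e+00  1.00000000e+00]]
['color', 'mtx', 'T']
wrist [[371.64829954   0.         321.64874841]
 [  0.         371.64829954 238.99626256]
 [  0.           0.           1.        ]] [[ 0.42825252 -0.86907299 -0.24761243  0.2047858 ]
 [ 0.90365737  0.41132449  0.11922884  0.59513792]
 [-0.00176951 -0.27481685  0.96149496  0.37134504]
 [ 0.          0.          0.          1.        ]]
['color', 'mtx', 'T']
```

View pics/side0.png

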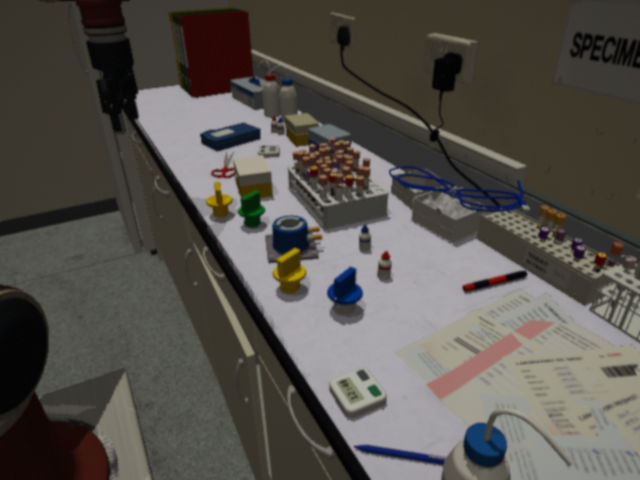

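View pics/top0.png

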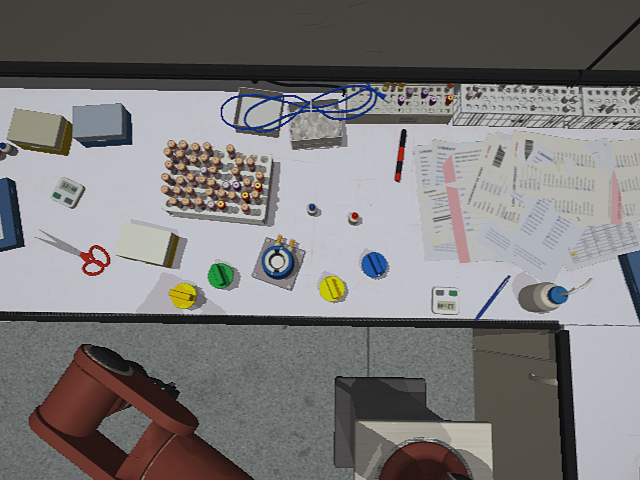

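View pics/wrist0.png

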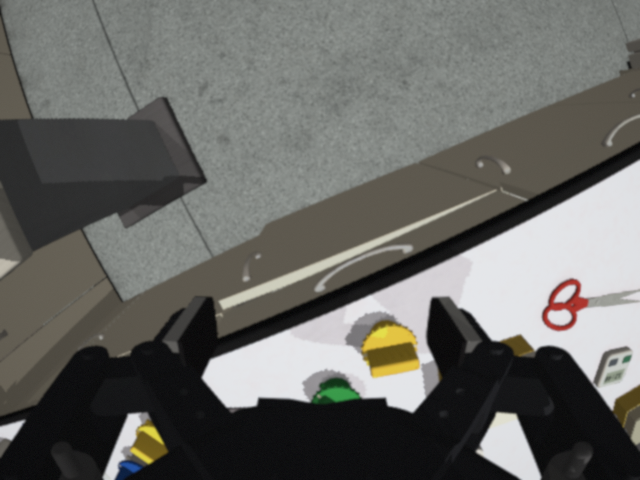

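The side view shows the blue cartridge at about (345,288) and the head at about (290,233). In the top view they are at (374,265) and (277,261). The droppers are at (312,209) and (355,217), and a yellow look-alike stands at (332,289). I'll measure next.

```bash
cat > h.py <<'E'
import numpy as np,cv2
from station import ctrl
def ray(d,u,v):
    K=d['mtx'];T=d['T']
    p=np.array([(u-K[0,2])/K[0,0],-(v-K[1,2])/K[1,1],-1.])
    return T[:3,3],T[:3,:3]@p
def onz(d,u,v,z):
    o,r=ray(d,u,v);return o+r*(z-o[2])/r[2]
def proj(d,P):
    T=d['T'];p=T[:3,:3].T@(np.array(P)-T[:3,3]);K=d['mtx']
    return K[0,0]*p[0]/-p[2]+K[0,2],K[1,1]*p[1]/p[2]+K[1,2]
def projf(d,P):
    T=d['T'];p=T[:3,:3].T@(np.array(P)-T[:3,3]);K=d['mtx']
    x=p[0];y=-p[1];z=-p[2];r=np.hypot(x,y);th=np.arctan2(r,z)
    return K[0,0]*th*x/r+K[0,2],K[1,1]*th*y/r+K[1,2]
def rayf(d,u,v):
    K=d['mtx'];T=d['T'];x=(u-K[0,2])/K[0,0];y=(v-K[1,2])/K[1,1];th=np.hypot(x,y)
    s=np.sin(th)/max(th,1e-9);return T[:3,3],T[:3,:3]@np.array([x*s,-y*s,-np.cos(th)])
def onzf(d,u,v,z):
    o,r=rayf(d,u,v);return o+r*(z-o[2])/r[2]
def blue(im):
    h=cv2.cvtColor(im,cv2.COLOR_RGB2HSV);return cv2.inRange(h,(103,120,40),(125,255,255))
E
python3 - <<'E'
from h import *
d=ctrl.get_image('top');im=d['color']
m=blue(im);n,l,s,c=cv2.connectedComponentsWithStats(m)
for i in range(1,n):
    if s[i,4]>30: print('top',s[i],c[i],onz(d,*c[i],.04)[:2])
e=ctrl.get_image('side');ims=e['color']
m=blue(ims);n,l,s,c=cv2.connectedComponentsWithStats(m)
for i in range(1,n):
    if s[i,4]>30: print('side',s[i],c[i],onz(e,*c[i],.04)[:2])
a=cv2.resize(im[225:305,225:405],None,fx=4.4,fy=4.4,interpolation=cv2.INTER_CUBIC)
cv2.imwrite('pics/ztop.png',a[:,:,::-1])
a=cv2.resize(ims[200:320,250:400],None,fx=5,fy=5,interpolation=cv2.INTER_CUBIC)
cv2.imwrite('pics/zside.png',a[:,:,::-1])
E
```

```text
top [312  82  74  38 594] [347.48653199 101.48653199] [0.91840711 0.18348516]
top [221  94  89  39 653] [268.10566616 110.92343032] [0.89041805 0.38007071]
top [ 81 110  51  37 368] [113.76630435 136.87228261] [0.81688611 0.75726562]
top [  0 178  17  70 772] [  6.3626943  215.01683938] [0.61649505 0.99944072]
top [262 246  32  33 363] [278.82644628 264.04407713] [0.50850769 0.34287419]
top [618 251  22  41 389] [632.74550129 267.61953728] [ 0.51335728 -0.49295369]
top [362 252  25  26 483] [373.73706004 264.19461698] [0.51173316 0.11861918]
top [474 276  36  46 138] [489.52898551 300.97101449] [ 0.42944297 -0.15190419]
top [548 286  20  17 240] [557.08333333 294.44583333] [ 0.44720155 -0.3106777 ]
top [629 289  11  31  57] [634.98245614 303.71929825] [ 0.42845749 -0.49142722]
side [251  79   8   6  31] [254.77419355  81.29032258] [0.93042002 1.61291945]
side [282  79  10   6  47] [286.34042553  81.06382979] [1.05101063 1.54305161]
side [202 124  56  18 306] [231.95098039 132.27777778] [0.61761714 1.00628599]
side [393 166  62  29 437] [424.26086957 180.80320366] [0.91289814 0.40866939]
side [454 180  72  32 700] [495.28857143 197.95428571] [0.9941914 0.2529577]
side [273 218  33  16 152] [289.20394737 228.53289474] [0.51995987 0.35558347]
side [328 267  34  37 665] [344.63609023 288.93233083] [0.51633192 0.12018489]
side [ 465  423   41   37 1012] [485.35770751 441.70652174] [ 0.51168032 -0.21617613]
side [357 446  87  18 485] [399.59587629 453.5628866 ] [ 0.41362625 -0.18165477]
```

View pics/ztop.png

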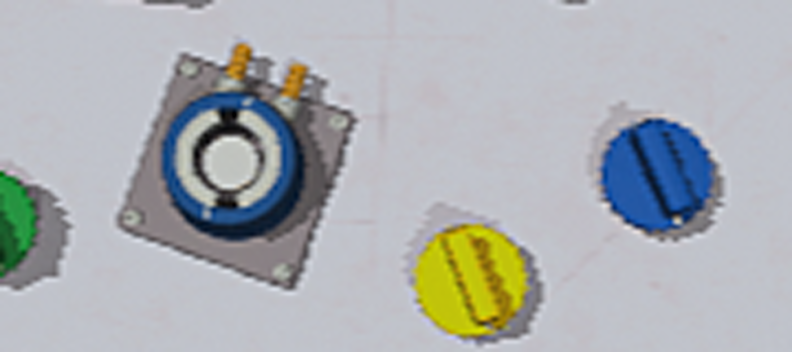

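View pics/zside.png

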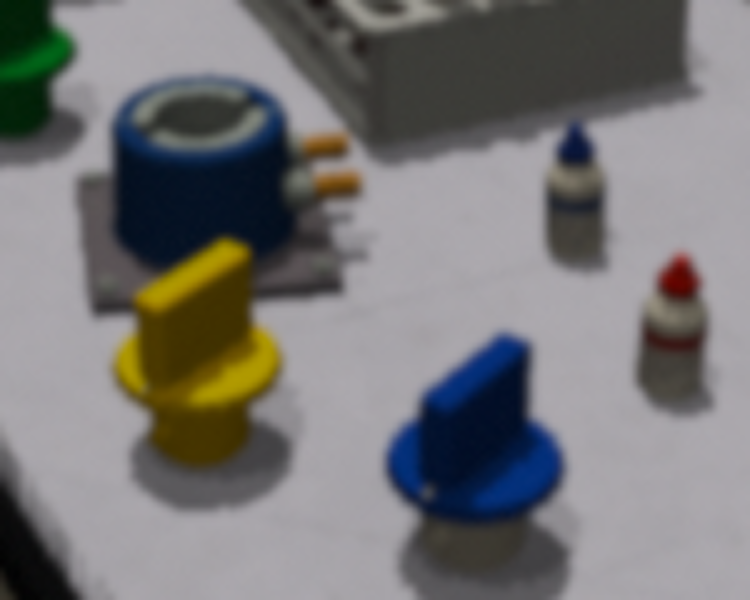

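The top zoom shows the slots straight up and down in the image, at zoom (229,115) and (228,202). The index marks are at (249,101) and (207,214), so the slots lie about 20° anticlockwise of them. The cartridge handle runs from upper left to lower right. I'll fit circles to these features.

```bash
python3 - <<'E'
from h import *
from scipy.spatial.transform import Rotation as R
for nm,c0,c1 in (('top',(277,259),(374,265)),('side',(290,225),(345,288))):
    d=ctrl.get_image(nm);im=d['color'];print(nm)
    # cap
    m=blue(im);n,l,s,c=cv2.connectedComponentsWithStats(m);i=l[c1[1],c1[0]]
    mm=(l==i).astype(np.uint8);ct=max(cv2.findContours(mm,0,1)[0],key=len)
    e=cv2.fitEllipse(ct);print('cap',e,onz(d,*e[0],.038))
    q=cv2.minEnclosingCircle(ct);print(' mec',q,onz(d,*q[0],.038))
    # steel ring: bright/low sat near head
    h=cv2.cvtColor(im,cv2.COLOR_RGB2HSV)
    x0,y0=c0;w=h[y0-25:y0+25,x0-25:x0+25]
    m2=cv2.inRange(w,(0,0,120),(180,70,255))
    up=cv2.resize(m2,None,fx=8,fy=8,interpolation=0);cv2.imwrite(f'pics/m_{nm}.png',up)
o=ctrl.get_obs();Rt=R.from_rotvec(o['tool_rot']);print(Rt.as_matrix().round(3))
d=ctrl.get_image('wrist');print('cam in tool',Rt.inv().apply(d['T'][:3,3]-o['tool_pos']),(Rt.as_matrix().T@d['T'][:3,:3]).round(3))
print('tcp px',projf(d,o['tool_pos']), projf(d,o['tool_pos']+[0,0,-.19]))
t=ctrl.get_image('top')
f=2.2727/10
def z(u,v):return 225+u/4.4-.5+.11,225+v/4.4-.5+.11
A=onz(t,*z(229,115),.06);B=onz(t,*z(228,202),.06);print('slots',A,B,(A+B)/2,np.degrees(np.arctan2(*(A-B)[1::-1])),np.linalg.norm(A-B))
A=onz(t,*z(249,101),.06);B=onz(t,*z(207,214),.06);print('idx',A,B,(A+B)/2,np.degrees(np.arctan2(*(A-B)[1::-1])),np.linalg.norm(A-B))
E
```

```text
top
cap ((373.7173767089844, 264.17181396484375), (23.68709373474121, 24.15911293029785), 62.78096389770508) [0.51204216 0.11844197 0.038     ]
 mec ((373.8576965332031, 264.466064453125), 12.670971870422363) [0.51134561 0.11811056 0.038     ]
side
cap ((319.5, 239.5), (557.3566284179688, 771.0567016601562), 90.0) [0.55621309 0.28872096 0.038     ]
 mec ((319.5, 239.5), 399.30010986328125) [0.55621309 0.28872096 0.038     ]
[[-0.904  0.428 -0.   ]
 [ 0.428  0.904 -0.   ]
 [ 0.    -0.    -1.   ]]
cam in tool [ 0.06991412  0.00078474 -0.14116342] [[ 0.     0.961  0.275]
 [ 1.    -0.    -0.   ]
 [-0.     0.275 -0.961]]
tcp px (np.float64(319.71599592571084), np.float64(306.34817770714744)) (np.float64(320.8337277496993), np.float64(212.78266691949514))
slots [0.53716184 0.34718306 0.06      ] [0.49080435 0.3463911  0.06      ] [0.5139831  0.34678708 0.06      ] 0.9787390669185133 0.046364252683879795
idx [0.54484263 0.33678929 0.06      ] [0.48427873 0.35726058 0.06      ] [0.51456068 0.34702494 0.06      ] -18.675838373375534 0.06393011276375087
```

View pics/m_top.png

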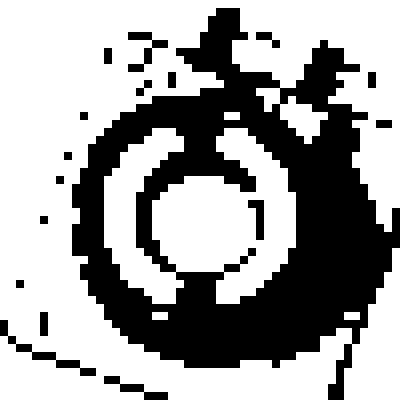

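```bash
cat >> h.py <<'E'
from scipy.spatial.transform import Rotation as R
def go(P,yx):
    o=ctrl.get_obs();Rt=R.from_rotvec(o['tool_rot']);c,s=np.cos(np.radians(yx)),np.sin(np.radians(yx))
    Rg=R.from_matrix(np.array([[c,s,0],[s,-c,0],[0,0,-1]]))
    cur=np.degrees(np.arctan2(*Rt.as_matrix()[1::-1,0]))
    print('t',o['t'],'pos',o['tool_pos'].round(4),'yawx',cur.round(2),'tilt z',Rt.as_matrix()[:,2].round(4),'F',o['contact_force'].round(2),'op',round(o['opening'],4),'q6',o['q'][5].round(2))
    print('shift cm',(100*Rt.inv().apply(np.array(P)-o['tool_pos'])).round(2),'turn',np.degrees((Rt.inv()*Rg).as_rotvec()).round(2))
E
python3 -c "
from h import *
go([.514,.347,.2],208)"
```

```text
t 0.45 pos [0.2678 0.5647 0.2312] yawx 154.63 tilt z [-1.e-04 -2.e-04 -1.e+00] F [-0.34 -0.8  -0.44] op 0.0853 q6 -0.12
shift cm [-31.58  -9.12   3.12] turn [-1.000e-02 -1.000e-02 -5.337e+01]
```

play_rows([
  [[-1,-4,-1.2,0.5,0,0,-7],[-1,-8,-2.4,1,0,0,-14],[-1,-12,-3.6,1.5,0,0,-21],[-1,-16,-4.8,2,0,0,-28],[-1,-20,-6,2.5,0,0,-35],[-1,-24,-7.2,3,0,0,-42],[-1,-28,-8.2,3.1,0,0,-48],[-1,-31,-9,3.1,0,0,-53],[-1,-31.6,-9.1,3.1,0,0,-53.4],[-1,-31.6,-9.1,3.1,0,0,-53.4],[-1,-31.6,-9.1,3.1,0,0,-53.4]],
])

```text
t: 1.82
tool_pos: [0.5135, 0.3479, 0.2002]
tool_rot: [0.762, -3.047, -0.0]
contact_force: [-0.3, 0.2, -0.7]
opening: 0.0855
```

```bash
python3 - <<'E'
from h import *
go([.512,.1184,.13],208)
d=ctrl.get_image('wrist');np.savez('w1.npz',**d);cv2.imwrite('pics/w1.png',d['color'][:,:,::-1]);print(projf(d,[.514,.347,.06]),projf(d,[.512,.1184,.038]))
E
```

```text
t 1.825 pos [0.5135 0.3479 0.2002] yawx -151.93 tilt z [-4.e-04  1.e-04 -1.e+00] F [-0.32  0.18 -0.71] op 0.0855 q6 -1.59
shift cm [ 10.93 -20.18   7.02] turn [ 0.02 -0.02  0.07]
(np.float64(319.53760789797707), np.float64(225.19629308853658)) (np.float64(98.86376694257987), np.float64(104.75827388257423))
```

View pics/w1.png

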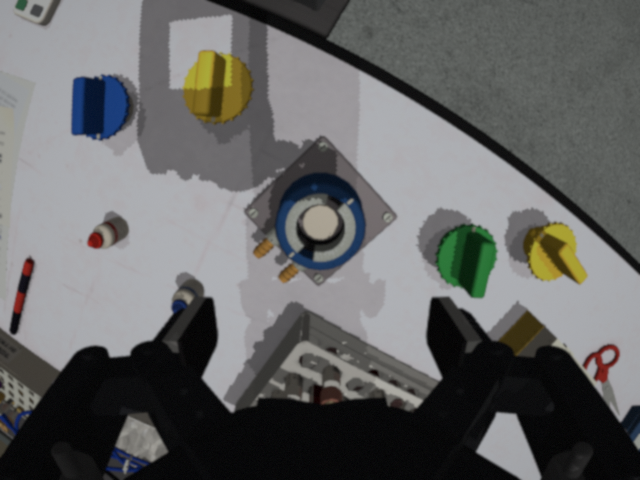

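The wrist view shows the head at about (320,225), matching my projection of the top-view estimate. I'll zoom in to refine the centre and the slots.

```bash
python3 - <<'E'
from h import *
d=np.load('w1.npz')
# orthorectify onto z=.06 plane, 0.2mm/px
def ortho(cx,cy,z,half,n):
    xs=np.linspace(half,-half,n); 
    Y,X=np.meshgrid(xs,xs) # rows: x decreasing, cols: y decreasing
    P=np.stack([cx+X,cy+Y,np.full_like(X,z)],-1).reshape(-1,3)
    T=d['T'];p=(P-T[:3,3])@T[:3,:3];K=d['mtx'];x,y,zz=p[:,0],-p[:,1],-p[:,2];r=np.hypot(x,y);th=np.arctan2(r,zz)
    u=(K[0,0]*th*x/r+K[0,2]).reshape(n,n).astype(np.float32);v=(K[1,1]*th*y/r+K[1,2]).reshape(n,n).astype(np.float32)
    return cv2.remap(d['color'],u,v,cv2.INTER_CUBIC)
a=ortho(.514,.347,.06,.045,600);cv2.imwrite('pics/o1.png',a[:,:,::-1])
a=ortho(.512,.1184,.06,.06,500);cv2.imwrite('pics/o2.png',a[:,:,::-1])
E
```

```text
(no output)
```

View pics/o1.png

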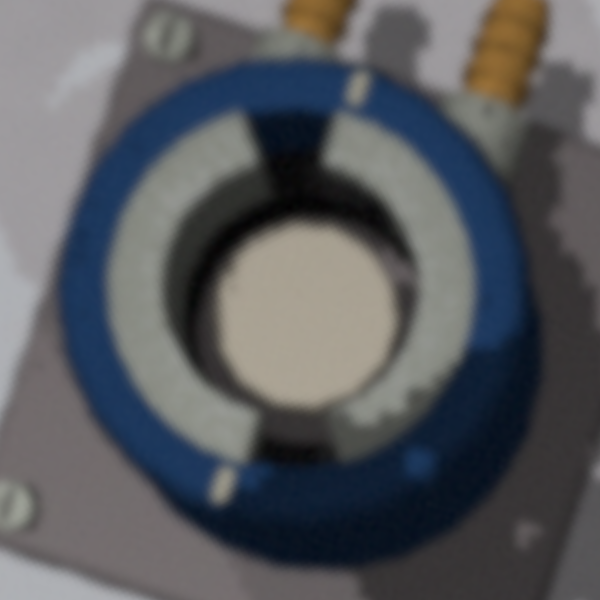

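View pics/o2.png

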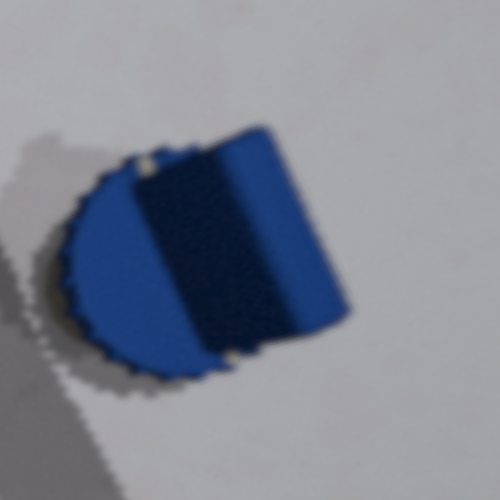

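```bash
python3 - <<'E'
from h import *
d=np.load('w1.npz');C=d['T'][:3,3]
k=.12/499
for (u,v) in ((189.5,261),):
    P=np.array([.512+.06-v*k,.1184+.06-u*k,.06]);Q=C+(P-C)*(C[2]-.04)/(C[2]-.06);print('cap',Q)
# handle top corners right edge
for (u,v) in ((268,130),(348,310),(215,150),(298,335)):
    P=np.array([.512+.06-v*k,.1184+.06-u*k,.06]);Q=C+(P-C)*(C[2]-.076)/(C[2]-.06);print('corner',Q)
go([.5125,.119,.13],204)
E
```

```text
cap [0.51328971 0.11982596 0.04      ]
corner [0.53570205 0.12542679 0.076     ]
corner [0.49487671 0.1072822  0.076     ]
corner [0.5311659  0.13744759 0.076     ]
corner [0.48920652 0.11862257 0.076     ]
t 1.875 pos [0.5135 0.3479 0.2003] yawx -151.91 tilt z [-3.e-04  0.e+00 -1.e+00] F [-0.21 -0.6   1.39] op 0.0852 q6 -1.59
shift cm [ 10.86 -20.15   7.03] turn [ 0.01 -0.01  4.09]
```

play_rows([
  [[-1,2.2,-4,0.5,0,0,2],[-1,4.4,-8,1.2,0,0,4],[-1,6.6,-12,2.4,0,0,4.1],[-1,8.8,-16,3.8,0,0,4.1],[-1,10.6,-19.4,5,0,0,4.1],[-1,10.8,-20.1,6.2,0,0,4.1],[-1,10.8,-20.1,6.8,0,0,4.1],[-1,10.8,-20.1,7,0,0,4.1],[-1,10.8,-20.1,7,0,0,4.1]],
])

```text
t: 3.0
tool_pos: [0.5129, 0.1208, 0.1304]
tool_rot: [-0.655, 3.072, 0.0]
contact_force: [-0.1, -0.1, -0.4]
opening: 0.0854
```

```bash
python3 - <<'E'
from h import *
go([.513,.1198,.045],204)
d=ctrl.get_image('wrist');np.savez('w2.npz',**d)
im=d['color'].copy();cv2.imwrite('pics/w2.png',im[:,:,::-1]);o=ctrl.get_obs()
print(projf(d,[.513,.1198,.076]),projf(d,[.513,.1198,.04]))
E
```

```text
t 3.0 pos [0.5129 0.1208 0.1304] yawx -155.92 tilt z [-0.e+00  2.e-04 -1.e+00] F [-0.12 -0.12 -0.41] op 0.0854 q6 -1.9
shift cm [ 0.03 -0.09  8.54] turn [0.01 0.   0.08]
(np.float64(318.7876791351593), np.float64(261.4101293349513)) (np.float64(319.1776815100176), np.float64(242.9858384092991))
```

View pics/w2.png

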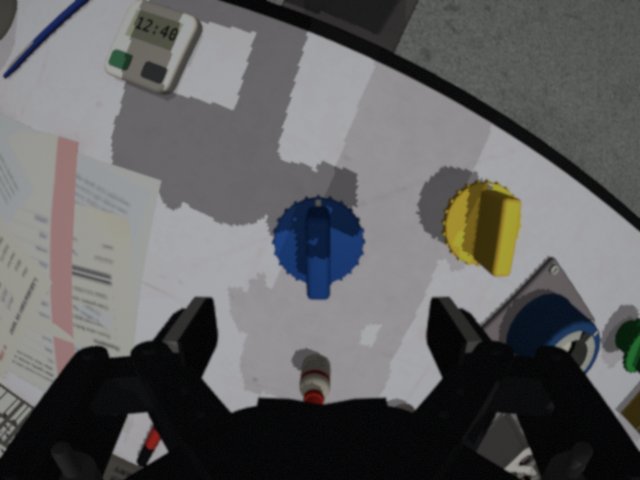

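The handle is square between the jaws: column 318.5, and the cap centre is at (319,241), close to the predicted (319,243). I'll go down and grip.

play_rows([
  [[-1,0,-0.1,2,0,0,0],[-1,0,-0.1,4,0,0,0],[-1,0,-0.1,6,0,0,0],[-1,0,-0.1,7.5,0,0,0],[-1,0,-0.1,8.3,0,0,0],[-1,0,-0.1,8.4,0,0,0],[-0.3,0,-0.1,8.4,0,0,0],[0.3,0,-0.1,8.4,0,0,0],[1,0,-0.1,8.4,0,0,0],[1,0,-0.1,8.4,0,0,0],[1,0,-0.1,8.4,0,0,0],[1,0,-0.1,8.4,0,0,0],[1,0,-0.1,8.4,0,0,0]],
], newtons=40)

```text
t: 4.68
tool_pos: [0.5137, 0.1198, 0.047]
tool_rot: [-0.655, 3.072, 0.0]
contact_force: [-0.2, -0.9, 2.4]
opening: 0.0135
```

```bash
python3 - <<'E'
from h import *
go([.513,.1198,.15],204)
d=ctrl.get_image('wrist');np.savez('w3.npz',**d);cv2.imwrite('pics/w3.png',d['color'][:,:,::-1])
E
```

```text
t 4.675 pos [0.5137 0.1198 0.047 ] yawx -155.93 tilt z [ 7.e-04  4.e-04 -1.e+00] F [-0.17 -0.88  2.42] op 0.0135 q6 -1.9
shift cm [  0.05   0.03 -10.3 ] turn [0.   0.05 0.07]
```

View pics/w3.png

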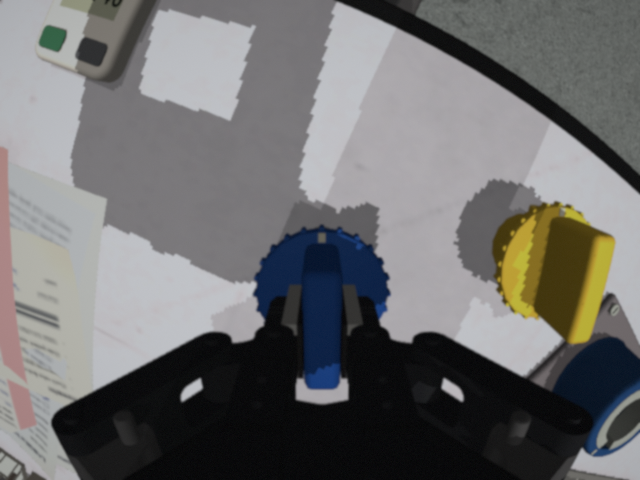

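```bash
python3 - <<'E'
from h import *
d=np.load('w3.npz');o=ctrl.get_obs();Rt=R.from_rotvec(o['tool_rot'])
for u,v,z in ((322,228,.04),(321,238,.04),(256,285,.036),(389,285,.036)):
    P=onzf(d,u,v,z);print(P,Rt.inv().apply(P-o['tool_pos']))
E
```

```text
[0.48451287 0.10763981 0.04      ] [0.0315904  0.00079129 0.00691632]
[0.48858319 0.10900639 0.04      ] [0.02731662 0.00037914 0.00691962]
[0.52152819 0.09176972 0.036     ] [ 0.00426809 -0.02879464  0.01093604]
[0.49719287 0.14626034 0.036     ] [0.00426594 0.03088312 0.01093909]
```

play_rows([
  [[1,0,0,-2,0,0,0],[1,0,0,-5,0,0,0],[1,0,0,-9,0,0,0],[1,0,0,-10.3,0,0,0],[1,0,0,-10.3,0,0,0]],
])

```text
t: 5.35
tool_pos: [0.5138, 0.1197, 0.15]
tool_rot: [-0.655, 3.071, 0.0]
contact_force: [0.6, 0.4, -1.9]
opening: 0.0135
```

```bash
python3 - <<'E'
from h import *
go([.516,.3475,.15],180.7)
E
```

```text
t 5.35 pos [0.5138 0.1197 0.15  ] yawx -155.94 tilt z [ 1.6e-03  3.0e-04 -1.0e+00] F [ 0.57  0.41 -1.95] op 0.0135 q6 -1.9
shift cm [-9.490e+00  2.071e+01  1.000e-02] turn [-0.    0.09 23.36]
```

play_rows([
  [[1,-1,2.2,0,0,0,3],[1,-2.4,5.2,0,0,0,7],[1,-4,8.7,0,0,0,11],[1,-5.6,12.2,0,0,0,15],[1,-7.2,15.7,0,0,0,19],[1,-8.6,18.8,0,0,0,22],[1,-9.3,20.3,0,0,0,23.4],[1,-9.5,20.7,0,0,0,23.4],[1,-9.5,20.7,0,0,0,23.4],[1,-9.5,20.7,0,0,0,23.4]],
])

```text
t: 6.6
tool_pos: [0.516, 0.3466, 0.1494]
tool_rot: [-0.017, 3.141, -0.001]
contact_force: [0.1, -0.8, -1.3]
opening: 0.0131
```

```bash
python3 - <<'E'
from h import *
go([.516,.3475,.12],180.7)
for n in('side','top','wrist'):
    d=ctrl.get_image(n);np.savez(f'{n}4.npz',**d)
    im=d['color'];
    if n=='wrist': cv2.imwrite('pics/w4.png',im[:,:,::-1]);continue
    u,v=map(int,proj(d,[.516,.3475,.09]))
    cv2.imwrite(f'pics/{n}4.png',cv2.resize(im[v-50:v+50,u-60:u+60],None,fx=6,fy=6,interpolation=2)[:,:,::-1])
E
```

```text
t 6.6 pos [0.516  0.3466 0.1494] yawx -179.37 tilt z [ 7.e-04 -3.e-04 -1.e+00] F [ 0.08 -0.77 -1.25] op 0.0131 q6 -1.11
shift cm [-0.    0.09  2.94] turn [-0.02  0.04 -0.07]
```

View pics/side4.png

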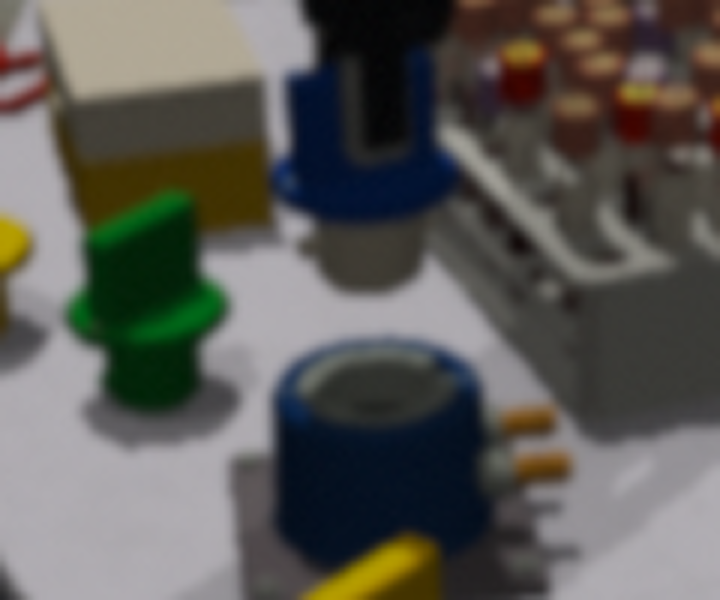

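View pics/w4.png

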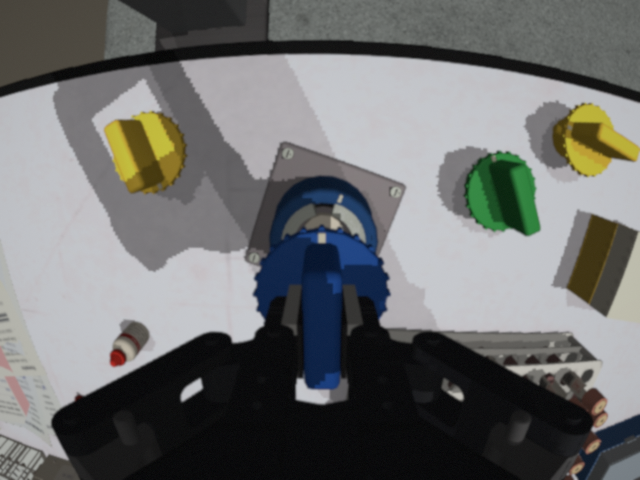

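```bash
python3 - <<'E'
from h import *
S=np.load('side4.npz')
u0,v0=map(int,proj(S,[.516,.3475,.09]));print(u0,v0)
a=proj(S,[.516,.3475,.057]);b=proj(S,[.516,.3475,.117]);c=proj(S,[.516,.3475,.135])
print('axis cols in crop', [( (p[0]-(u0-60))*6,(p[1]-(v0-50))*6) for p in (a,b,c)])
im=S['color'][v0-50:v0+50,u0-60:u0+60]
g=im.astype(int)
for r in (40,42,44,45,30,31,62,64,66,68):
    row=im[r];print(r,' '.join('%d,%d,%d'%tuple(x) for x in row[42:84]))
E
```

```text
287 209
axis cols in crop [(np.float64(370.23859622170505), np.float64(387.1877285032003)), (np.float64(361.6915289662559), np.float64(229.05817697953472)), (np.float64(359.0171197759198), np.float64(179.57885112199995))]
40 111,109,112 114,112,116 115,112,116 117,115,118 124,121,126 140,137,142 145,142,146 125,123,122 98,94,91 82,79,72 74,70,62 66,62,54 60,58,50 60,56,49 61,57,49 62,58,51 63,59,51 63,59,52 64,61,52 63,59,51 63,60,51 63,59,51 61,58,50 62,58,50 61,57,50 58,54,47 57,53,46 56,54,47 66,64,58 80,79,74 86,85,81 85,84,80 80,79,74 74,74,70 69,68,65 66,65,61 66,64,61 71,70,67 79,78,74 80,79,75 77,76,72 65,64,60
42 163,160,165 166,163,168 168,165,170 168,165,170 168,165,170 168,165,170 162,159,163 141,138,140 111,107,107 92,88,86 81,78,74 66,63,57 59,56,49 60,57,49 60,57,49 62,58,50 62,59,51 63,59,52 62,59,51 63,59,51 62,59,51 62,58,51 62,59,51 61,58,50 60,57,49 58,54,47 57,53,47 62,59,54 86,84,83 108,106,107 103,102,102 91,90,87 87,87,83 85,85,80 81,79,75 74,73,69 69,69,64 67,66,63 67,66,63 72,70,66 78,77,73 79,78,74
44 175,172,177 175,172,177 176,173,178 175,173,178 176,173,
[... 2450 characters left out ...]
 53,58,59 50,53,50 47,49,45 46,48,44 45,47,43 46,48,43 46,48,44 45,47,42 45,46,42 44,46,41 43,45,42 43,45,41 43,45,41 44,45,41 44,45,41 44,46,43 45,47,43 48,49,45 48,50,46 48,50,47 50,52,49 51,53,51 46,49,48 38,43,45 27,34,43 15,24,40 8,22,41 13,25,45 35,43,56 81,83,91 124,123,126 141,139,142 145,142,145
68 174,171,175 169,166,171 146,144,150 93,95,106 39,49,69 14,34,64 10,36,71 14,39,74 19,40,70 26,39,60 35,41,49 41,44,45 45,48,45 49,51,48 50,52,48 49,51,48 46,48,43 41,43,41 38,40,37 36,38,35 35,37,34 36,38,35 38,39,37 41,42,39 42,44,41 45,48,44 47,49,47 47,49,48 44,48,47 38,43,46 31,37,43 23,31,41 15,25,39 9,20,38 6,20,38 5,19,35 8,18,34 24,31,40 64,68,68 100,102,97 115,114,107 128,118,106
```

The wrist and side views agree that the cartridge must move about +1.4 mm in x and +1.8 mm in y to sit over the mouth. I'll correct for that and go down to just above the rim.

play_rows([
  [[1,-0.14,0.18,1,0,0,0],[1,-0.14,0.18,2.2,0,0,0],[1,-0.14,0.18,3.4,0,0,0],[1,-0.14,0.18,4,0,0,0],[1,-0.14,0.18,4.1,0,0,0],[1,-0.14,0.18,4.1,0,0,0]],
])

```text
t: 7.5
tool_pos: [0.5179, 0.3488, 0.1093]
tool_rot: [-0.017, 3.139, 0.001]
contact_force: [0.0, -0.0, -2.6]
opening: 0.013
```

```bash
python3 - <<'E'
from h import *
go([.5174,.3484,.0975],180.7)
d=ctrl.get_image('side');S=d
u0,v0=map(int,proj(S,[.516,.3475,.09]));im=d['color']
cv2.imwrite('pics/side5.png',cv2.resize(im[v0-50:v0+50,u0-60:u0+60],None,fx=6,fy=6,interpolation=2)[:,:,::-1])
d=ctrl.get_image('wrist');cv2.imwrite('pics/w5.png',cv2.resize(d['color'][150:330,220:430],None,fx=3.3,fy=3.3,interpolation=2)[:,:,::-1])
E
```

```text
t 7.5 pos [0.5179 0.3488 0.1093] yawx -179.38 tilt z [ 2.1e-03  5.0e-04 -1.0e+00] F [ 0.01 -0.05 -2.58] op 0.013 q6 -1.11
shift cm [ 0.06 -0.04  1.18] turn [ 0.03  0.12 -0.08]
```

View pics/side5.png

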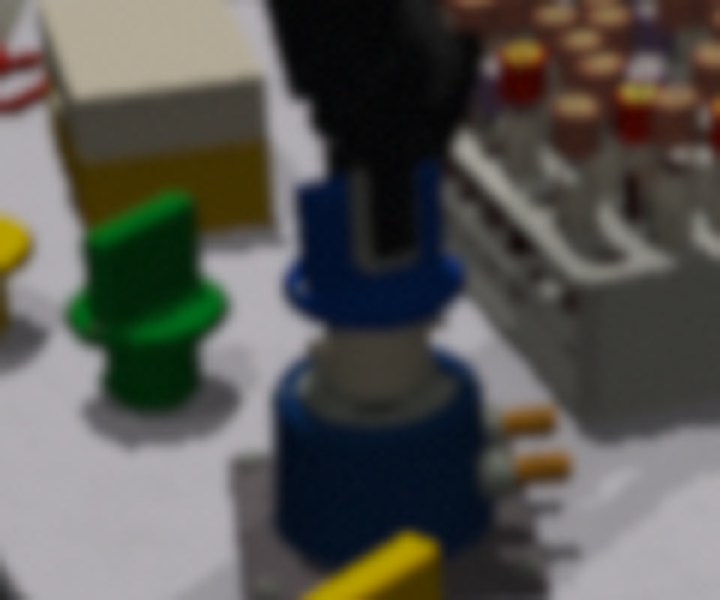

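View pics/w5.png

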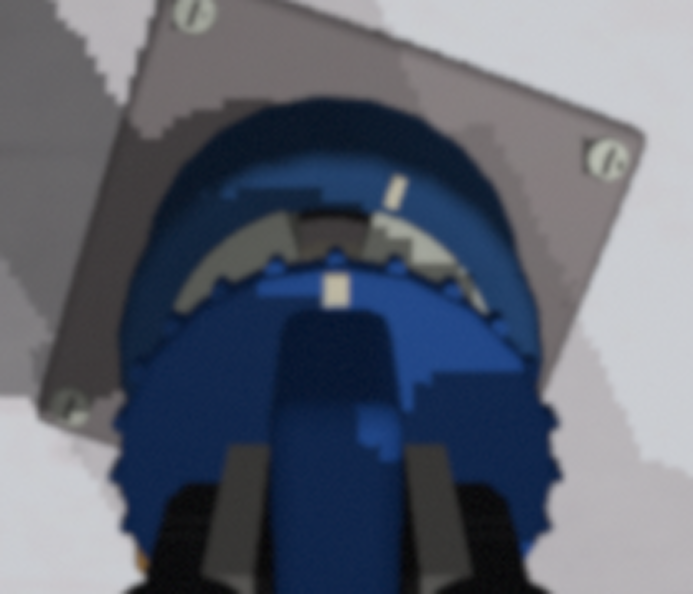

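Slot and lug mark line up (slot at about (334,230), mark at (336,290) in the zoom), and the nose is over the mouth. I'll lower slowly and check the force.

play_rows([
  [[1,0,0,0.2,0,0,0],[1,0,0,0.4,0,0,0],[1,0,0,0.6,0,0,0],[1,0,0,0.7,0,0,0],[1,0,0,0.7,0,0,0]],
])

```text
t: 8.22
tool_pos: [0.5178, 0.3487, 0.1024]
tool_rot: [-0.017, 3.14, 0.0]
contact_force: [-0.5, -0.2, -1.7]
opening: 0.0133
```

```bash
python3 - <<'E'
from h import *
go([.5174,.3484,.0975],180.7);print(ctrl.get_obs()['wrist_torque'].round(3))
E
```

```text
t 8.225 pos [0.5178 0.3487 0.1024] yawx -179.37 tilt z [ 1.8e-03  2.0e-04 -1.0e+00] F [-0.53 -0.16 -1.65] op 0.0133 q6 -1.11
shift cm [ 0.04 -0.03  0.49] turn [ 0.01  0.1  -0.07]
[-0.175  0.156 -0.035]
```

play_rows([
  [[1,0,0,0.15,0,0,0],[1,0,0,0.3,0,0,0],[1,0,0,0.45,0,0,0],[1,0,0,0.6,0,0,0],[1,0,0,0.7,0,0,0],[1,0,0,0.8,0,0,0],[1,0,0,0.9,0,0,0],[1,0,0,0.9,0,0,0]],
])

```text
t: 9.22
tool_pos: [0.5177, 0.3486, 0.0932]
tool_rot: [-0.017, 3.14, 0.0]
contact_force: [-2.4, -1.5, -1.5]
opening: 0.0131
```

```bash
python3 - <<'E'
from h import *
go([.5174,.3484,.0875],180.7);print(ctrl.get_obs()['wrist_torque'].round(3))
E
```

```text
t 9.225 pos [0.5177 0.3486 0.0932] yawx -179.37 tilt z [ 1.5e-03  1.0e-04 -1.0e+00] F [-2.36 -1.5  -1.55] op 0.0131 q6 -1.11
shift cm [ 0.03 -0.02  0.57] turn [ 0.    0.09 -0.07]
[-0.222  0.337  0.002]
```

The lugs went past the resting height (TCP 95 mm) with no vertical load, so they are in the slots. There is a small side force, so I'll shift slightly with it and continue to the plunger.

play_rows([
  [[1,0.05,-0.03,0.15,0,0,0],[1,0.05,-0.03,0.3,0,0,0],[1,0.05,-0.03,0.45,0,0,0],[1,0.05,-0.03,0.6,0,0,0],[1,0.05,-0.03,0.75,0,0,0],[1,0.05,-0.03,0.9,0,0,0],[1,0.05,-0.03,0.9,0,0,0]],
])

```text
t: 10.1
tool_pos: [0.5175, 0.3485, 0.0848]
tool_rot: [-0.017, 3.139, 0.001]
contact_force: [-2.3, -0.4, 3.8]
opening: 0.0135
```

```bash
python3 - <<'E'
from h import *
go([.5174,.3484,.0765],180.7);print(ctrl.get_obs()['wrist_torque'].round(3))
E
```

```text
t 10.1 pos [0.5175 0.3485 0.0848] yawx -179.38 tilt z [ 2.2e-03  4.0e-04 -1.0e+00] F [-2.34 -0.45  3.83] op 0.0135 q6 -1.11
shift cm [ 0.01 -0.01  0.83] turn [ 0.02  0.12 -0.08]
[-0.247  0.345 -0.011]
```

play_rows([
  [[1,0.05,0,0.2,0,0,0],[1,0.05,0,0.4,0,0,0],[1,0.05,0,0.6,0,0,0],[1,0.05,0,0.75,0,0,0],[1,0.05,0,0.85,0,0,0],[1,0.05,0,0.88,0,0,0],[1,0.05,0,0.88,0,0,0]],
])

```text
t: 10.98
tool_pos: [0.5175, 0.3485, 0.0768]
tool_rot: [-0.017, 3.138, 0.001]
contact_force: [-2.8, -1.8, 7.0]
opening: 0.0131
```

```bash
python3 - <<'E'
from h import *
go([.5174,.3484,.0765],141.7);print(ctrl.get_obs()['wrist_torque'].round(3))
S=d=ctrl.get_image('side')
u0,v0=map(int,proj(S,[.516,.3475,.09]));im=d['color']
cv2.imwrite('pics/side6.png',cv2.resize(im[v0-50:v0+50,u0-60:u0+60],None,fx=6,fy=6,interpolation=2)[:,:,::-1])
E
```

```text
t 10.975 pos [0.5175 0.3485 0.0768] yawx -179.38 tilt z [ 3.2e-03  6.0e-04 -1.0e+00] F [-2.78 -1.76  6.95] op 0.0131 q6 -1.11
shift cm [ 0.01 -0.01  0.03] turn [ 0.09  0.17 38.92]
[-0.381  0.407  0.019]
```

View pics/side6.png

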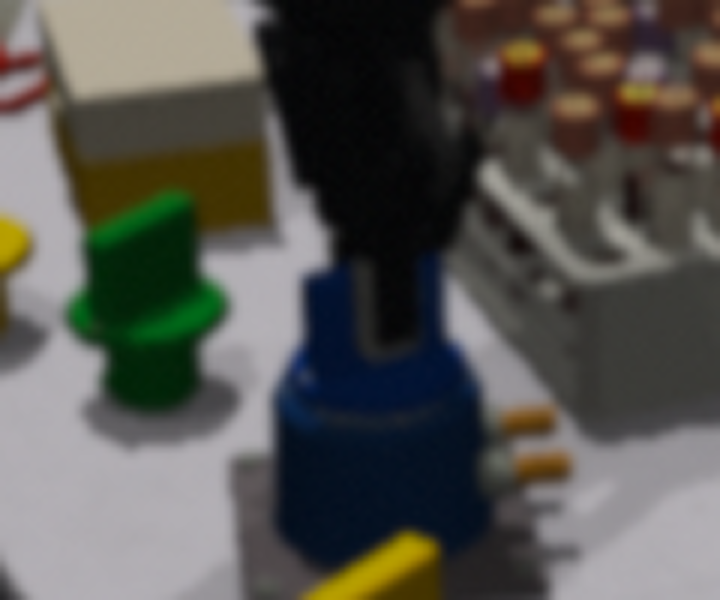

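At depth: origin about 10 mm below the plunger point, force about 9 N. I'll begin the clockwise turn in portions.

play_rows([
  [[1,0.04,0,0.06,0,0,2.5],[1,0.04,-0.01,0.07,0,0,5],[1,0.04,-0.01,0.07,0,0,7.5],[1,0.04,-0.02,0.07,0,0,10],[1,0.04,-0.02,0.07,0,0,12],[1,0.04,-0.02,0.07,0,0,12]],
])

```text
t: 11.78
tool_pos: [0.5173, 0.3486, 0.0769]
tool_rot: [0.311, 3.123, 0.002]
contact_force: [-2.6, -1.7, 6.8]
opening: 0.0135
```

```bash
python3 - <<'E'
from h import *
go([.5174,.3484,.0765],141.7);print(ctrl.get_obs()['wrist_torque'].round(3))
E
```

```text
t 11.775 pos [0.5173 0.3486 0.0769] yawx 168.61 tilt z [ 0.0036  0.0012 -1.    ] F [-2.57 -1.7   6.79] op 0.0135 q6 -0.9
shift cm [-0.01 -0.02  0.04] turn [ 0.15  0.16 26.91]
[-0.225  0.485  0.015]
```

play_rows([
  [[1,0.03,-0.01,0.1,0,0,3],[1,0.03,-0.01,0.1,0,0,6],[1,0.03,-0.02,0.1,0,0,9],[1,0.03,-0.02,0.1,0,0,12],[1,0.03,-0.03,0.1,0,0,15],[1,0.03,-0.03,0.1,0,0,18],[1,0.03,-0.04,0.1,0,0,20],[1,0.03,-0.04,0.1,0,0,22],[1,0.03,-0.04,0.1,0,0,22]],
])

```text
t: 12.9
tool_pos: [0.5173, 0.3484, 0.0767]
tool_rot: [0.902, 3.006, 0.004]
contact_force: [-2.3, -1.9, 7.6]
opening: 0.0132
```

```bash
python3 - <<'E'
from h import *
go([.5174,.3484,.0765],141.7);print(ctrl.get_obs()['wrist_torque'].round(3))
E
```

```text
t 12.9 pos [0.5173 0.3484 0.0767] yawx 146.6 tilt z [ 0.0042  0.0013 -1.    ] F [-2.3  -1.87  7.61] op 0.0132 q6 -0.51
shift cm [-0.01  0.01  0.02] turn [0.2  0.15 4.9 ]
[-0.441  0.456 -0.034]
```

play_rows([
  [[1,0.02,0,0.09,0,0,1],[1,0.02,0,0.09,0,0,2],[1,0.02,0,0.09,0,0,3],[1,0.02,0,0.09,0,0,4],[1,0.02,0,0.09,0,0,4]],
])

```text
t: 13.52
tool_pos: [0.517, 0.3483, 0.0765]
tool_rot: [1.005, 2.973, 0.002]
contact_force: [-3.5, -3.6, 8.0]
opening: 0.0132
```

```bash
python3 - <<'E'
from h import *
go([.5174,.3484,.0765],141.7);print(ctrl.get_obs()['wrist_torque'].round(3))
E
```

```text
t 13.525 pos [0.517  0.3483 0.0765] yawx 142.63 tilt z [ 3.6e-03  3.0e-04 -1.0e+00] F [-3.49 -3.61  8.  ] op 0.0132 q6 -0.44
shift cm [-0.02  0.04  0.  ] turn [0.14 0.15 0.93]
[-0.56   0.763  0.141]
```

play_rows([
  [[1,0.02,-0.02,0.08,0,0,0.7],[1,0.02,-0.02,0.08,0,0,1.4],[1,0.02,-0.02,0.08,0,0,1.4]],
])

```text
t: 13.9
tool_pos: [0.5167, 0.348, 0.0765]
tool_rot: [1.041, 2.961, 0.001]
contact_force: [-4.3, -4.2, 9.3]
opening: 0.0136
```

```bash
python3 - <<'E'
from h import *
go([.5174,.3484,.0765],141.7);print(ctrl.get_obs()['wrist_torque'].round(3))
E
```

```text
t 13.9 pos [0.5167 0.348  0.0765] yawx 141.26 tilt z [ 3.3e-03 -6.0e-04 -1.0e+00] F [-4.35 -4.19  9.29] op 0.0136 q6 -0.42
shift cm [-0.03  0.08  0.  ] turn [ 0.09  0.17 -0.44]
[-0.565  0.688  0.232]
```

Torque about the axis rises steadily at about 39° of turn. One more small nudge should confirm it is the stop.

play_rows([
  [[1,0,0.01,0.08,0,0,0.7],[1,0,0.01,0.08,0,0,1.5],[1,0,0.01,0.08,0,0,1.5]],
])

```text
t: 14.28
tool_pos: [0.5166, 0.3478, 0.0765]
tool_rot: [1.077, 2.948, -0.001]
contact_force: [-3.9, -2.7, 8.9]
opening: 0.0133
```

```bash
python3 - <<'E'
from h import *
go([.5174,.3484,.0795],141.7);print(ctrl.get_obs()['wrist_torque'].round(3))
E
```

```text
t 14.275 pos [0.5166 0.3478 0.0765] yawx 139.84 tilt z [ 0.0027 -0.0016 -1.    ] F [-3.9  -2.65  8.88] op 0.0133 q6 -0.39
shift cm [-0.03  0.1  -0.3 ] turn [ 0.03  0.18 -1.86]
[-0.599  0.765  0.425]
```

This is the stop: torque 0.43 N m after 40.7° of turn. I'll relax the twist, let the spring raise the cartridge towards the notch height (TCP 82 mm) in the grip, then check.

play_rows([
  [[1,0.02,0.03,0,0,0,-1],[1,0.02,0.03,-0.05,0,0,-2],[1,0.02,0.03,-0.15,0,0,-2],[1,0.02,0.03,-0.25,0,0,-2],[1,0.02,0.03,-0.35,0,0,-2],[1,0.02,0.03,-0.45,0,0,-2],[1,0.02,0.03,-0.45,0,0,-2]],
])

```text
t: 15.15
tool_pos: [0.5165, 0.348, 0.081]
tool_rot: [1.026, 2.966, -0.002]
contact_force: [-2.3, -4.3, 4.9]
opening: 0.0133
```

```bash
python3 - <<'E'
from h import *
go([.5174,.3484,.082],141.7);print(ctrl.get_obs()['wrist_torque'].round(3))
E
```

```text
t 15.15 pos [0.5165 0.348  0.081 ] yawx 141.85 tilt z [ 0.0024 -0.0021 -1.    ] F [-2.31 -4.26  4.91] op 0.0133 q6 -0.43
shift cm [-0.04  0.08 -0.1 ] turn [-0.01  0.18  0.15]
[-0.687  0.453  0.108]
```

TCP is at 81 mm and the spring is still pushing up. That is above the 79 mm it would rest at outside the notch, so the lugs are in the notches. I'll open now and leave after a short settle.

play_rows([
  [[0.5,0,0,0,0,0,0],[0,0,0,0,0,0,0],[-0.5,0,0,0,0,0,0],[-1,0,0,0,0,0,0],[-1,0,0,0,0,0,0],[-1,0,0,0,0,0,0],[-1,0,0,0,0,0,0],[-1,0,0,-1.5,0,0,0],[-1,0,0,-4,0,0,0],[-1,0,0,-8,0,0,0],[-1,0,0,-11,0,0,0],[-1,0,0,-11,0,0,0],[-1,0,0,-11,0,0,0]],
])

```text
t: 16.77
tool_pos: [0.516, 0.3481, 0.1907]
tool_rot: [1.026, 2.967, -0.002]
contact_force: [-0.6, 0.6, -1.0]
opening: 0.0857
```

```bash
python3 - <<'E'
from h import *
go([.517,.348,.19],141.7)
d=ctrl.get_image('wrist');np.savez('w7.npz',**d);cv2.imwrite('pics/w7.png',d['color'][:,:,::-1])
S=d=ctrl.get_image('side');np.savez('s7.npz',**d)
u0,v0=map(int,proj(S,[.516,.3475,.09]));im=d['color']
cv2.imwrite('pics/side7.png',cv2.resize(im[v0-50:v0+50,u0-60:u0+60],None,fx=6,fy=6,interpolation=2)[:,:,::-1])
E
```

```text
t 16.775 pos [0.516  0.3481 0.1907] yawx 141.85 tilt z [ 0.002  -0.0023 -1.    ] F [-0.62  0.55 -1.  ] op 0.0857 q6 -0.43
shift cm [-0.08  0.05  0.08] turn [-0.03  0.17  0.15]
```

View pics/w7.png

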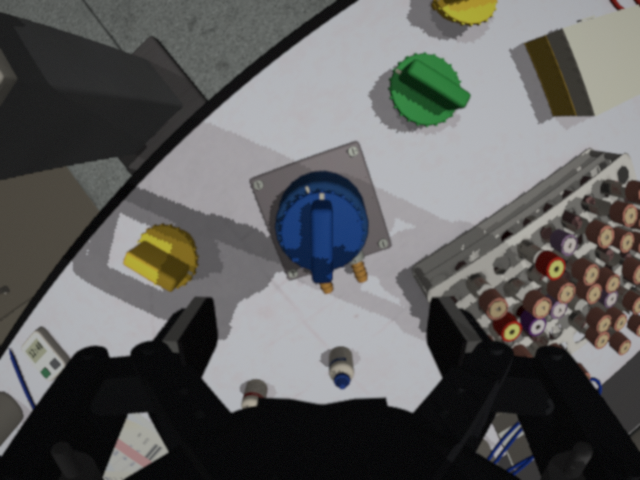

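View pics/side7.png

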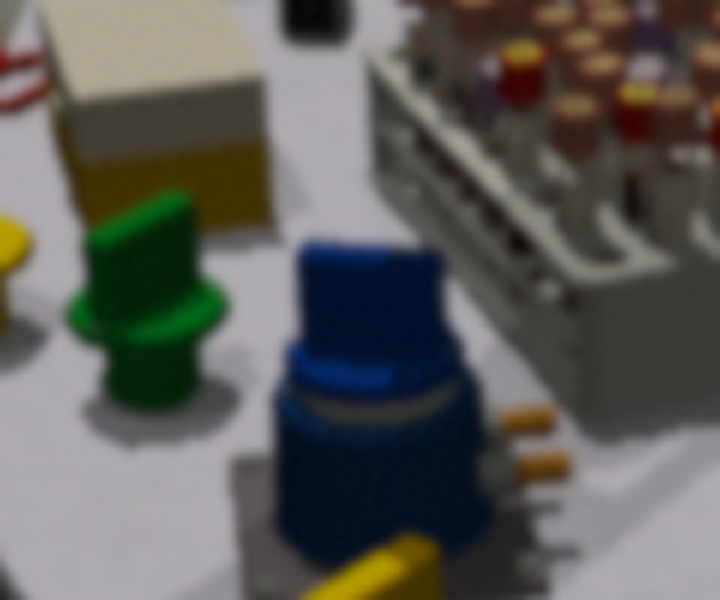

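```bash
python3 - <<'E'
from h import *
for f in('side5','side6','side7'):
    im=cv2.imread(f'pics/{f}.png')
    for c in(370,380,390):
        p=im[:,c-6:c+6].mean(1)
        bl=(p[:,0]-p[:,2]); # blueness
        # blue->grey transitions
        b=bl>22; tr=[r for r in range(150,480) if b[r]!=b[r-1]]
        print(f,c,tr)
E
```

```text
side5 370 [274, 327, 430]
side5 380 [274, 327, 430]
side5 390 [272, 327, 430]
side6 370 [361, 423, 427]
side6 380 [362]
side6 390 [359, 419, 424]
side7 370 [242, 402, 429]
side7 380 [242, 402, 429]
side7 390 [244, 400, 428]
```

```bash
python3 - <<'E'
from h import *
d=ctrl.get_image('top');im=d['color']
cv2.imwrite('pics/top7.png',im[:,:,::-1])
cv2.imwrite('pics/ztop7.png',cv2.resize(im[180:310,225:405],None,fx=4.4,fy=4.4,interpolation=2)[:,:,::-1])
E
```

```text
(no output)
```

View pics/ztop7.png

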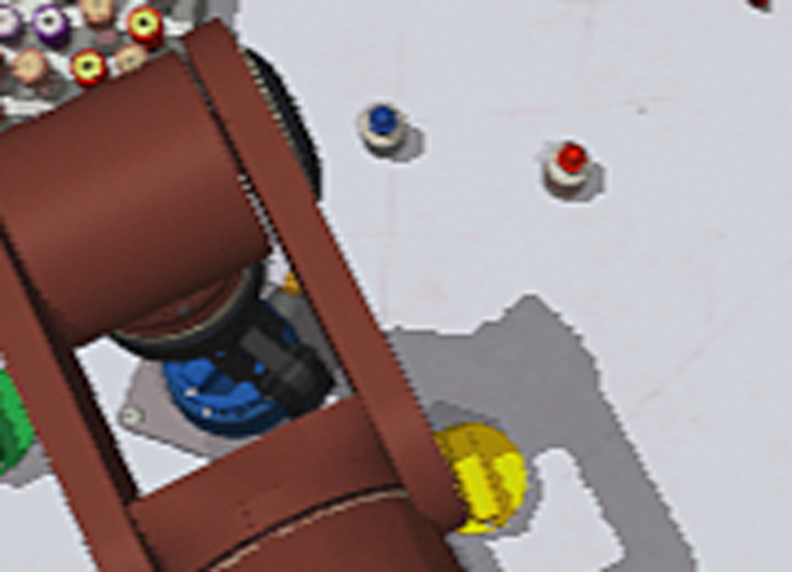

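```bash
python3 -c "
from station import ctrl
print(ctrl.finish_job(), ctrl.get_obs()['t'])"
```

```text
the job is handed in; nothing more can be done
the job is handed in; nothing more can be done
```

The blue and white cartridge is locked in the filter head, as far as my last checks show. I handed the job in at about 17 s; it reports no verdict.

**What I did:**
- **Finding the slots:** I saw them in the top and wrist pictures, about 19–20° anticlockwise of the index lines. I lined the lugs up by eye; there was no vertical load as they passed the insert, so they were in the slots.
- **Pushing and turning:** I pushed the cartridge about 10 mm down against the spring, at roughly 9 N. I then turned it clockwise until the torque rose to 0.43 N m, at about 40° of turn, which I took as the stop.
- **Letting go:** I eased the twist back by about 2° and let the spring carry it up about 4.5 mm while still gripped. Then I opened the fingers and backed off.

**Last checks:**
- **Height:** In the side view the cap sits level, with its origin about 34.5 mm up. The locked height is 35 mm, against 32 mm if it had missed the notches. My first estimate from the picture scale gave 34 mm; both are closer to locked.
- **Angle:** The handle stayed at its final angle after release, about 39° past the slots.
- **Surroundings:** The last pictures show the bottles and the timer undisturbed by eye; I did not re-measure their positions. The gripper is clear of everything.
- **Disagreement:** The top and wrist cameras differed by 1–2 mm on positions. I used the wrist values, checked against the side view. Side forces in the head stayed under about 6 N.

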